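Feed tray of pass cards home under the card encoder

ROBOT

A 6-joint arm with a two-finger parallel gripper is mounted at the origin on a cart in front of the work surface, level with it; the furniture and walls round the work are solid. World frame = base frame: x ahead of the robot, y to its left, z up, the work surface at z = 0. Lengths are in m, angles in rad, forces in N, time in s.
With the tool pointing down it reaches from about 0.35 to 1 m from the base axis. Payload 7.1 kg.
Tool frame: the origin (TCP) lies between the finger pads; the fingertips stand 22 mm ahead of it and the grasp point (between the pads) lies 3 mm ahead of it (arm.tips_ahead is the distance from the TCP to the fingertips, in m); z points along the fingers, y is the line along which they close (so a half turn about z gives the same grasp; the last joint's range is limited). The gripper opens to 85 mm and grips with 20 to 120 N. Pads are 22 mm wide; open, the fingers measure 114 mm over their backs; the gripper's body (76 mm by 85 mm) begins 54 mm behind the grasp point. The pads swing forward as they close: fully open they stand 13 mm farther back than shut.
Start: joints at [-1.279, 0.423, 1.63, -0, 1.089, -0.019], TCP at [0.191, -0.595, 0.232] pointing down, gripper open.
Joint ranges: [-3, 3], [-0.9, 2.11], [0.09, 2.58], [-1.31, 4.45], [0.11, 2.69], [-2.54, 2.54]. Speed limits (rad/s): [2.39, 2.39, 3.01, 3.14, 3.14, 3.14].

INTERFACE

Orientations are given as a unit quaternion [w, x, y, z].
In Python, from cell import arm gives the robot as it stands.
- The arm moves only by the shell command python3 -m pendant 'ROWS' [FORCE]. ROWS is text: rows parted by semicolons, each of 5 numbers parted by spaces: the closure, from 0 (fully open) to 1 (shut), then the shift along the tool's x, y, z each as a share of 1000 mm, from -1 to 1, then the turn about the tool's z as a share of 0.5 rad, from -1 to 1. A call has 1 to 10 rows; each row is the pose to reach, as a shift and turn from the pose commanded when the call began, along the tool's axes at that moment; what a row does not reach only later rows make up. A row lasts 1/8 s, in which the tool goes at most 62.5 mm and 10.7 degrees, less where a joint would pass 70% of its speed; a pose out of reach is approached as far as the arm can. A call with a number of a shift or a turn outside -1 to 1 is refused whole. A call with a gripper value outside its range is refused whole. The fingers move at their own pace and stop on an object; FORCE is the grip in N (left out, the last holds). Time passes only in rows, so rows that repeat a pose let the fingers close. It gives the time, the measured TCP pose, the force, the opening and the grip force at its end, in the units of the state.
- arm.get_obs(): the state, without advancing time (a new reading comes with each control period).
- arm.capture(name): name is "scene" or "side" or "wrist"; returns the picture (384x512x3 uint8, red, green, blue); there is no depth.
- arm.get_calibration(name): a dict with "camera_matrix" (3x3 intrinsics, pixels), "extrinsics" (4x4, takes a point from camera to world coordinates); the wrist camera has in their place "mount" (4x4, takes a point from camera to tool coordinates, whose origin is the TCP and whose axes are the flange's). Camera axes: x right, y down, z forward; pixel columns grow to the right and rows downward; lengths in m; the calibration is good to about 2 mm. The wrist camera is an equidistant fisheye: a pixel r from the principal point sees the ray r / f radians off the axis. A picture is of the moment at which its call begins: read the wrist's pose just before it. get_calibration takes no time and is no camera call.
- arm.hand_in(): hands the job in; it is judged then, once.
Trained networks look in the newest picture that a camera, given by its name, has taken for a name from the list of things; names that differ only in an ending like _2 or _b are one class to them, and where a whole thing is asked for, a point or a joint stands for the part that bears it (a point fixed in the world has none). Each returns a list of dicts, best first, with "score" (0 to 1); they miss things now and then, are a little off and sometimes report something else, mostly with a low value. They report only what shows in the picture. A call takes as long as a camera call. They do not tell look-alikes from the thing itself.
- arm.search_frame(camera, query): "bbox" ([left, top, right, bottom] in pixels, round what is visible of it).
The state is a dict: "t": time; "q": joint angles; "qvel": joint speeds; "tau": joint torques, N m; "tool_pos": TCP position; "orientation": TCP orientation; "ft_force": force on the tool from outside, world axes, zero at the start; "wrist_torque": the same for the moment, N m; "width": finger opening in m; "finger_force": force on a finger pad.
Only numpy, scipy, OpenCV 4.12 (cv2) and the standard library are available. Lean on these libraries where they do the work, as an engineer would, in place of code of your own. Each camera call takes 0.05 s, during which the arm holds its last target. There are 200 camera calls.

TASK

Slide the metal feed tray, with its stack of pass cards still lying in it, straight in under the overhanging housing of the card encoder until its nose has pushed the sprung feed stop fully back. How deep the stop lies differs each time and cannot be seen, so feel for it and press gently once it is met; do not knock the encoder with the robot, leave the stapler, the tape and the stamp where they are, and let go of the tray.

Things in the scene. Friction and masses are not known exactly. Their poses are not given: they have to be found in the camera images.
- encoder: Pass-card encoder, a grey housing fixed to the desk, 200 mm deep, 150 wide, 145 high. Origin on the desk below the middle of its front edge; +x goes in under the housing, +y left, +z up. Its underside is 58 mm above the desk; its front face is upright at x = 0, from 58 to 145 mm height. The front 43 mm overhang freely; behind that it stands on two side cheeks.
- channel_mouth (a point): Start of the channel between the encoder's cheeks: on the desk, 75 mm behind the front edge, on the middle line. From here back the channel is 102 mm wide; before it is a flared lead-in, from 43 mm behind the front edge on, about 120 mm wide at its mouth.
- feed_stop (a joint): Sprung feed stop, a 60 mm wide steel plate across the end of the channel, 4 to 40 mm above the desk. 0 m = out, at rest; 0.008 m = pushed fully back by the tray, where it stops hard. The spring is under 1 N, so desk friction holds the tray there. Its depth differs each time: fully back, its face lies 160 to 168 mm behind the encoder's front edge.
- tray: Feed tray of bare aluminium, 150 mm long, 84 wide, 0.22 kg, loose on the desk. Origin on its underside, 80 mm from the handle end and 70 mm from the nose; +x points from handle to nose, +z up. Base 3 mm thick, pocket walls 15 mm high (the pocket's handle-side wall at x = -38 to -34 mm). It can be dragged on the desk without lifting; sliding it loaded takes up to 10 N, and a push of 15 to 20 N on the hard stop is gentle enough.
- tray_handle (a point): Middle of the tray's handle, an upright plate 26 mm long (tray x), 12 mm thick (y), up to 46 mm high, 65 mm behind the tray's origin; the point is 28 mm above the underside. Its rear face is 13 mm behind the point, and ends 12 to 20 mm in under the housing: to get there, shut fingers must push low on that face (tips about 15 mm above the desk), leaning back 35 to 45 degrees.
- tray_nose (a point): Middle of the tray's nose, the leading face, 70 mm ahead of the tray's origin and 135 mm ahead of the handle point, 9 mm above the underside.
- tray_pocket (a point): Point on the tray where the centre of the card stack belongs, 16 mm ahead of the tray's origin, 21 mm above the underside. The pocket is 100 x 76 mm inside.
- cards_center (a point): Centre of the loose stack of thin pass cards (about 97 x 71 x 36 mm, 0.14 kg) lying in the tray's pocket; its top is 39 mm above the desk.
- stapler_center (a point): Stapler, 131 x 36 x 46 mm, a bystander; point at its centre, half-way up.
- tape_center (a point): Roll of parcel tape lying flat, 93 mm across, 48 high, a bystander; point at its centre, half-way up.
- stamp_center (a point): Hand stamp standing upright, 30 x 46 x 70 mm, a bystander; point at its centre, half-way up.
There are look-alikes about, which are no part of the job. Of the things like the part that bears cards_center, leave any that is orange or yellow; of the rest the smaller one is meant.

How it is judged:
On the way:
1. the tray lies roughly in line before the channel, its nose under the overhang and the stop not yet touched (x of tray_nose in the frame of encoder between 0.005 and 0.15 m and y of tray_nose in the frame of encoder between -0.03 and 0.03 m and angle between the x axis of tray and the x axis of encoder, either way round below 0.35 rad and value of joint feed_stop below 0.003 m), for 0.1 s.
At the end, for the whole second after the job is handed in: The tray lies flat in the encoder's channel (nose within 15 mm of its middle line, within 0.12 rad of it), at rest and released, holding the feed stop more than 5 mm back out of 8; the card stack lies flat in the tray's pocket (centre within 22 mm of its place) (value of joint feed_stop above 0.005 m and x of tray_nose in the frame of encoder above 0.152 m and y of tray_nose in the frame of encoder between -0.015 and 0.015 m and angle between the x axis of tray and the x axis of encoder, either way round below 0.12 rad and angle between tray's own z axis and vertical below 0.05 rad and horizontal distance between cards_center and tray_pocket below 0.022 m and height (world z) of cards_center below 0.03 m and angle between cards_center's own z axis and vertical below 0.06 rad and linear speed of tray below 0.01 m/s); the robot touches nothing.
It fails at once if the tray is pressed or driven against the encoder or its stop with more than 40 N (contact force between tray and encoder above 40 N).
It fails at once if the robot strikes the encoder (more than 8 N) (contact force between any of the arm, the fingers and encoder above 8 N).
It fails at once if the stapler is moved more than 20 mm (distance of stapler_center from where it was at the start of the episode above 0.02 m).
It fails at once if the tape is moved more than 20 mm (distance of tape_center from where it was at the start of the episode above 0.02 m).
It fails at once if the stamp is moved more than 20 mm (distance of stamp_center from where it was at the start of the episode above 0.02 m).
It also fails if it takes over 59 s, if anything falls off the work surface, if the arm or the gripper's body presses on something with over 40 N, if the wrist force passes 120 N, or if a joint passes its speed limit or range.

## Working session

There is one attempt and no reset: what is moved stays moved. The work goes in short steps, Python scripts to look and compute and a shell command to move; the robot and the scene stay as the last step left them, time stands still between calls to the robot, and variables do not carry over. Pictures are saved under pics/ and viewed, at most 10 in all, crops included, and the job is handed in when it is done.

```bash
mkdir -p pics; ls; python3 - <<'E'
from cell import arm
import cv2,numpy as np
for c in("scene","side"):
    im=arm.capture(c); cv2.imwrite(f"pics/{c}0.png",im[:,:,::-1])
    k=arm.get_calibration(c); print(c,np.round(k["camera_matrix"],1).tolist(),np.round(k["extrinsics"],3).tolist())
    for n in("encoder","tray","tray_handle","cards_center","stapler_center","tape_center","stamp_center"):
        print(n,[(np.round(d["bbox"]).tolist(),round(d["score"],2)) for d in arm.search_frame(c,n)])
print(arm.get_obs()); print(arm.get_calibration("wrist"))
E
```

```text
pics
scene [[407.2, 0.0, 256.1], [0.0, 407.2, 196.1], [0.0, 0.0, 1.0]] [[-0.541, -0.502, 0.675, -0.316], [-0.841, 0.321, -0.435, 0.534], [0.002, -0.803, -0.596, 0.85], [0.0, 0.0, 0.0, 1.0]]
encoder [([198.0, 139.0, 268.0, 204.0], 0.93)]
tray [([297.0, 179.0, 330.0, 205.0], 0.83)]
tray_handle [([297.0, 176.0, 328.0, 202.0], 0.59)]
cards_center [([298.0, 167.0, 325.0, 190.0], 0.93), ([311.0, 214.0, 323.0, 252.0], 0.69), ([218.0, 232.0, 266.0, 274.0], 0.67), ([298.0, 179.0, 325.0, 200.0], 0.26)]
stapler_center [([163.0, 230.0, 187.0, 264.0], 0.96), ([298.0, 182.0, 325.0, 205.0], 0.32)]
tape_center [([140.0, 195.0, 171.0, 226.0], 0.97), ([296.0, 167.0, 323.0, 189.0], 0.46), ([297.0, 177.0, 326.0, 202.0], 0.39)]
stamp_center [([275.0, 155.0, 288.0, 175.0], 0.48)]
side [[432.1, 0.0, 254.0], [0.0, 432.1, 202.2], [0.0, 0.0, 1.0]] [[0.991, -0.097, 0.09, 0.455], [-0.132, -0.638, 0.759, -1.017], [-0.016, -0.764, -0.645, 0.897], [0.0, 0.0, 0.0, 1.0]]
encoder [([270.0, 160.0, 349.0, 235.0], 0.92), ([242.0, 266.0, 297.0, 300.0], 0.48)]
tray [([241.0, 269.0, 298.0, 298.0], 0.79)]
tray_handle [([240
[... 866 characters left out ...]
, 'ft_force': array([-0.03083491,  0.27250189, -0.56466585]), 'wrist_torque': array([-0.02364895,  0.04723613,  0.00340322]), 'finger_force': 0.0, 'width': 0.08555958223777425}
{'camera_matrix': array([[297.31863964,   0.        , 253.88566715],
       [  0.        , 297.31863964, 188.80528576],
       [  0.        ,   0.        ,   1.        ]]), 'mount': array([[ 7.14527083e-04, -9.62980749e-01, -2.69569224e-01,
         6.86621197e-02],
       [ 9.99999734e-01,  7.28061074e-04,  4.97760605e-05,
         4.72460962e-04],
       [ 1.48329471e-04, -2.69569188e-01,  9.62981013e-01,
        -1.42179479e-01],
       [ 0.00000000e+00,  0.00000000e+00,  0.00000000e+00,
         1.00000000e+00]])}
```

```bash
python3 - <<'E'
import cv2,numpy as np
a=cv2.imread("pics/scene0.png")[130:290,120:350];b=cv2.imread("pics/side0.png")[130:340,140:360]
a=cv2.resize(a,(800,556))[:]; b=cv2.resize(b,(800,600*800//800),interpolation=cv2.INTER_CUBIC) if 0 else cv2.resize(b,None,fx=2.85,fy=2.85,interpolation=cv2.INTER_CUBIC)
cv2.imwrite("pics/a.png",a);cv2.imwrite("pics/b.png",b)
E
```

```text
(no output)
```

View pics/a.png

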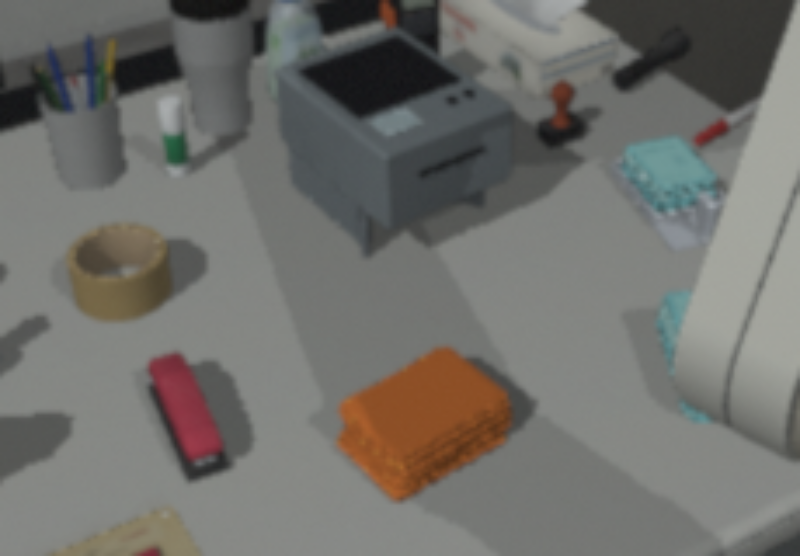

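View pics/b.png

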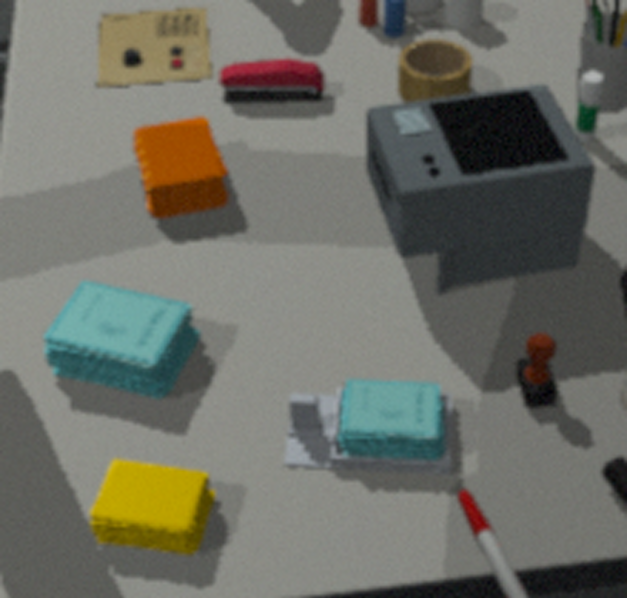

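```bash
cat > h.py <<'E'
from cell import arm
import numpy as np
def ray(c,uv,z):
    k=arm.get_calibration(c);K=k["camera_matrix"];E=k["extrinsics"]
    d=E[:3,:3]@np.linalg.inv(K)@[uv[0],uv[1],1]; o=E[:3,3]
    return (o+d*(z-o[2])/d[2])[:3]
def proj(c,P):
    k=arm.get_calibration(c);K=k["camera_matrix"];E=k["extrinsics"]
    p=(np.atleast_2d(P)-E[:3,3])@E[:3,:3]@K.T
    return p[:,:2]/p[:,2:]
sb=lambda u,v:(140+u/2.85,130+v/2.85)
sa=lambda u,v:(120+u/3.478,130+v/3.475)
E
python3 - <<'E'
from h import *
from scipy.optimize import least_squares
# encoder corners in encoder frame
C=[("side",sb(368,110),(0,.075,.145)),("side",sb(393,192),(0,-.075,.145)),("side",sb(591,168),(.2,-.075,.145)),("side",sb(546,88),(.2,.075,.145)),("side",sb(405,253),(0,-.075,.058)),
("scene",sa(388,156),(0,.075,.145)),("scene",sa(514,110),(0,-.075,.145)),("scene",sa(280,70),(.2,.075,.145)),("scene",sa(395,30),(.2,-.075,.145)),("scene",sa(388,226),(0,.075,.058)),("scene",sa(512,180),(0,-.075,.058))]
def w(p,q):
    c,s=np.cos(p[2]),np.sin(p[2]);return np.array([p[0]+c*q[0]-s*q[1],p[1]+s*q[0]+c*q[1],q[2]])
f=lambda p:np.concatenate([proj(c,w(p,q))[0]-uv for c,uv,q in C])
r=least_squares(f,[.6,-.3,0]);print("enc",r.x.round(4),f(r.x).round(1))
T=[("side",sb(285,467),(-.08,-.042,0)),("side",sb(463,469),(.07,-.042,.0)),
("side",sb(303,396),(-.065,0,.046)),("side",sb(339,457),(-.034,-.0355,.003)),("side",sb(447,382),(.0645,.0355,.039)),("side",sb(347,380),(-.033,.0355,.039)),("side",sb(445,437),(.0645,-.0355,.039)),("side",sb(338,436),(-.033,-.0355,.039)),
("scene",sa(620,152),(.0645,.0355,.039)),("scene",sa(680,135),(.0645,-.0355,.039))]
f=lambda p:np.concatenate([proj(c,w(p,q))[0]-uv for c,uv,q in T])
r=least_squares(f,[.5,-.5,0]);print("tray",r.x.round(4),f(r.x).round(1))
for n,c,b,z in[("stamp","side",(329,262),.035),("stapler","side",(235,160),.023),("tape","side",(292,154),.024),("orange","side",(140+182/2.85,130+165/2.85),.03),("bigteal","side",(182,247),.03),("yellow","side",(192,307),.03),("pen","side",sb(490,540),0.01)]: print(n,ray(c,b,z).round(3))
E
```

```text
enc [ 0.6258 -0.0495  0.0576] [-1.6 -2.1  1.3  0.4  1.6 -0.7 -0.  -2.5 -3.6  2.4 -1.1 -0.7  0.8 -2.1
 -1.8 -1.9  1.4 -2.6 -0.1  1.5  0.8 -0.6]
tray [ 0.584  -0.2929 -0.1846] [ 0.6  0.  -3.4  1.2  0.6  0.8 -0.4  1.3  0.1 -1.4 -1.8 -1.8  1.4  0.5
  0.2 -0.3 -1.  -3.5 -1.1 -2.5]
stamp [ 0.739 -0.277  0.035]
stapler [0.541 0.251 0.023]
tape [0.747 0.255 0.024]
orange [0.424 0.098 0.03 ]
bigteal [ 0.352 -0.159  0.03 ]
yellow [ 0.375 -0.365  0.03 ]
pen [ 0.659 -0.428  0.01 ]
```

The card-stack candidates are:

- The teal stack in the tray, at scene (312,178) and side (277,278).
- A larger teal stack at side (182,247).
- An orange stack at scene (242,250) and side (204,188).
- A yellow stack at side (192,307).

I choose the smaller teal stack, the one in the metal tray. I'll check it in a close wrist view.

```bash
python3 -m pendant '0 0.18 -0.11 0 -0.5;0 0.365 -0.224 0 -1;0 0.365 -0.224 0 -1;0 0.365 -0.224 0 -1;0 0.365 -0.224 0 -1;0 0.365 -0.224 0 -1;0 0.365 -0.224 0 -1;0 0.365 -0.224 0 -1;0 0.365 -0.224 0 -1'
for i in 1 2 3 4; do :; done
python3 -m pendant '0 0 0 0 -1;0 0 0 0 -1;0 0 0 0 -1'
python3 -m pendant '0 0 0 0 -1;0 0 0 0 -1;0 0 0 0 -1'
python3 -m pendant '0 0 0 0 -1;0 0 0 0 -1;0 0 0 0 -1'
```

```text
t: 1.92
tool_pos: [0.47, -0.2702, 0.232]
orientation: [0.0, 0.919, 0.395, -0.0]
ft_force: [0.3, 0.8, -0.1]
width: 0.0857
finger_force: 0.0
t: 2.3
tool_pos: [0.4691, -0.2716, 0.232]
orientation: [-0.0, 0.792, 0.61, -0.0]
ft_force: [0.1, 0.3, 1.0]
width: 0.0856
finger_force: 0.0
t: 2.68
tool_pos: [0.469, -0.2717, 0.232]
orientation: [-0.0, 0.617, 0.787, -0.0]
ft_force: [-0.0, 0.1, 0.2]
width: 0.0855
finger_force: 0.0
t: 3.05
tool_pos: [0.469, -0.2717, 0.232]
orientation: [-0.0, 0.403, 0.915, -0.0]
ft_force: [0.4, -0.6, 0.4]
width: 0.0855
finger_force: 0.0
```

```bash
python3 -m pendant '0 0 0 0 -1;0 0 0 0 -1;0 0 0 0 -1;0 0 0 0 -1'
python3 - <<'E'
from h import *
import cv2
o=arm.get_obs();print(o["q"].round(3),o["tool_pos"],o["orientation"])
im=arm.capture("wrist");cv2.imwrite("pics/w0.png",im[:,:,::-1])
E
```

```text
t: 3.55
tool_pos: [0.4692, -0.2714, 0.232]
orientation: [-0.0, 0.166, 0.986, -0.0]
ft_force: [0.0, 0.3, -1.0]
width: 0.0854
finger_force: 0.0
[-0.546  0.302  1.814 -0.     1.026 -1.783] [ 0.46920413 -0.27143554  0.23203121] [-9.34151716e-05  1.66339406e-01  9.86068551e-01 -7.44676330e-05]
```

View pics/w0.png

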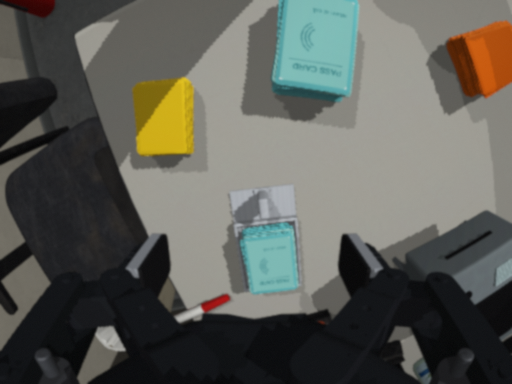

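```bash
python3 - <<'E'
import cv2
im=cv2.imread("pics/w0.png")
cv2.imwrite("pics/w0c.png",cv2.resize(im[175:305,215:325],None,fx=4.5,fy=4.5,interpolation=cv2.INTER_CUBIC))
E
```

```text
(no output)
```

View pics/w0c.png

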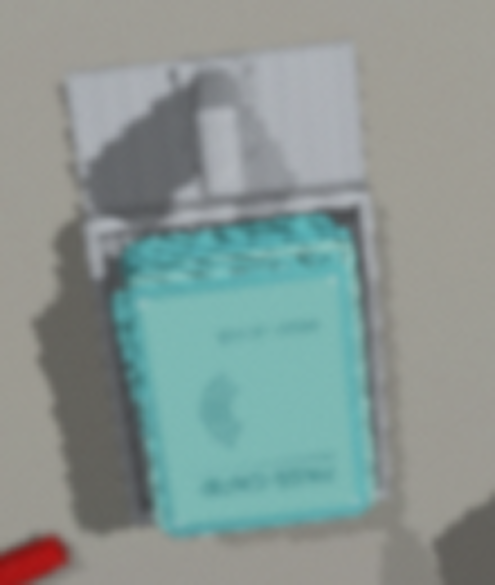

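```bash
cat >> h.py <<'E'
from scipy.spatial.transform import Rotation as R
def wray(uv,z,pos,q):
    k=arm.get_calibration("wrist");K=k["camera_matrix"];M=k["mount"]
    d=(np.array(uv)-K[:2,2])/K[0,0];th=np.linalg.norm(d)
    v=np.r_[d/th*np.sin(th),np.cos(th)]
    Rt=R.from_quat(np.r_[q[1:],q[0]]).as_matrix()
    o=np.array(pos)+Rt@M[:3,3];w=Rt@M[:3,:3]@v
    return o+w*(z-o[2])/w[2]
def fit(P):  # list of (world xy, tray xy)
    A=np.array([p[0][:2] for p in P]);B=np.array([p[1] for p in P])
    a=(A-A.mean(0))@[1,1j];b=(B-B.mean(0))@[1,1j]
    th=np.angle((a*b.conj()).sum());t=(A.mean(0)@[1,1j])-np.exp(1j*th)*(B.mean(0)@[1,1j])
    e=abs(A@[1,1j]-t-np.exp(1j*th)*(B@[1,1j]));return t.real,t.imag,th,e
E
python3 - <<'E'
from h import *
pos=[0.46920413,-0.27143554,0.23203121];q=[-9.34151716e-05,.166339406,.986068551,-7.44676330e-05]
c=lambda u,v:(215+u/4.5,175+v/4.5)
D=[(67,75,.003,-.08,-.042),(355,43,.003,-.08,.042),(200,107,.046,-.078,-.006),(238,105,.046,-.078,.006),(243,192,.046,-.052,.006),(208,195,.046,-.052,-.006),(88,222,.015,-.038,-.042),(370,192,.015,-.038,.042)]
P=[(wray(c(u,v),z,pos,q),(x,y)) for u,v,z,x,y in D]
x,y,th,e=fit(P);print(x,y,th,e.round(4))
h=np.array([x,y])-.065*np.array([np.cos(th),np.sin(th)]);print("handle",h)
ya=2*np.arctan2(q[2],q[1]);print("tool yaw",ya,"want",th+np.pi)
d=h-pos[:2];print("tool shift",d@[np.cos(ya),np.sin(ya)],d@[np.sin(ya),-np.cos(ya)],"turn",-(th+np.pi-ya)/.5)
# encoder front bottom corners in wrist px (approx)
E
```

```text
0.5825867872626035 -0.290109223545161 -0.22066168850181178 [0.0013 0.0012 0.0016 0.0007 0.0024 0.0022 0.0013 0.001 ]
handle [ 0.51916285 -0.27588233]
tool yaw 2.80736027984436 want 2.9209309650879813
tool shift -0.04865286994397379 0.012187951769680752 turn -0.22714137048724226
```

```bash
python3 -m pendant '0 -0.045 0.012 0.05 -0.227;0 -0.045 0.012 0.11 -0.227;0 -0.045 0.012 0.16 -0.227;0 -0.045 0.012 0.18 -0.227;0 -0.045 0.012 0.198 -0.227;0 -0.045 0.012 0.198 -0.227;0 -0.045 0.012 0.198 -0.227;0.5 -0.045 0.012 0.198 -0.227;1 -0.045 0.012 0.198 -0.227;1 -0.045 0.012 0.198 -0.227' 30
python3 -m pendant '1 0 0 0 0;1 0 0 0 0;1 0 0 0 0;1 0 0 0 0' 30
```

```text
t: 4.85
tool_pos: [0.5168, -0.2735, 0.0345]
orientation: [0.0, 0.108, 0.994, -0.0]
ft_force: [-0.6, -0.2, -0.8]
width: 0.0323
finger_force: 0.0
t: 5.35
tool_pos: [0.5168, -0.2736, 0.0343]
orientation: [0.0, 0.108, 0.994, -0.0]
ft_force: [-1.5, -0.5, 5.8]
width: 0.0114
finger_force: 30.0
```

```bash
python3 -m pendant '1 0.02 -0.004 0 0;1 0.04 -0.009 0 0;1 0.057 -0.012 0 0;1 0.063 0.015 0 -0.08;1 0.069 0.045 0 -0.16;1 0.076 0.075 0 -0.25;1 0.082 0.105 0 -0.35;1 0.089 0.135 0 -0.45;1 0.096 0.165 0 -0.55;1 0.1 0.185 0 -0.55' 60
python3 -m pendant '1 0.002 0.012 0 0;1 0.002 0.012 0 0;1 0.002 0.012 0 0'
python3 - <<'E'
from h import *
import cv2
o=arm.get_obs();print(o["q"].round(3),o["tool_pos"],o["orientation"])
for c in("scene","side","wrist"):
  im=arm.capture(c);cv2.imwrite(f"pics/{c}1.png",im[:,:,::-1])
w=cv2.imread("pics/wrist1.png");s=cv2.imread("pics/scene1.png")[125:265,180:340];b=cv2.imread("pics/side1.png")[150:260,190:360]
o=np.zeros((600,800,3),np.uint8)
o[:350,:400]=cv2.resize(s,(400,350),interpolation=cv2.INTER_CUBIC)
o[:259,400:]=cv2.resize(b,(400,259),interpolation=cv2.INTER_CUBIC)
o[300:,400:]=cv2.resize(w,(400,300))
cv2.imwrite("pics/m1.png",o)
E
```

```text
t: 6.6
tool_pos: [0.4589, -0.0707, 0.0344]
orientation: [0.0, -0.029, 1.0, -0.0]
ft_force: [-0.7, -5.1, 5.9]
width: 0.01
finger_force: 60.1
t: 6.98
tool_pos: [0.4562, -0.0586, 0.0344]
orientation: [0.0, -0.029, 1.0, 0.0]
ft_force: [1.1, 7.9, 9.1]
width: 0.0109
finger_force: 60.4
[-1.540e-01  5.400e-01  2.089e+00  2.000e-03  5.120e-01 -1.784e+00] [ 0.45617661 -0.05855881  0.03439828] [ 2.04717691e-04 -2.89445468e-02  9.99580937e-01  3.47424527e-04]
```

View pics/m1.png

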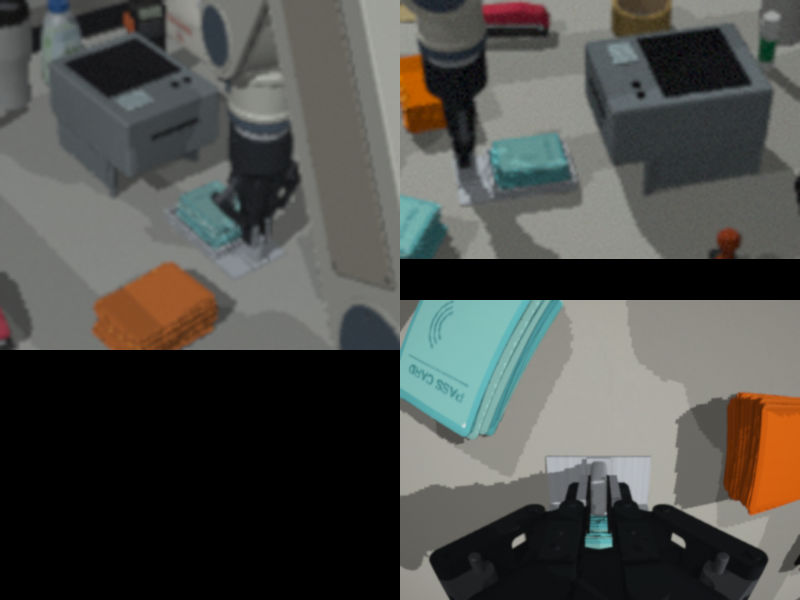

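```bash
cat > enc.py <<'E'
from h import *
import cv2
from scipy.optimize import minimize
from scipy.ndimage import map_coordinates
def V(x,y,z):return np.array([x,y,z])
h=.075
T=[V(0,h,.145),V(0,-h,.145),V(.2,-h,.145),V(.2,h,.145)]
top=[(T[0],T[1]),(T[1],T[2]),(T[2],T[3]),(T[3],T[0])]
E={"side":top+[(V(0,-h,.145),V(0,-h,.058)),(V(0,-h,.058),V(.043,-h,.058)),(V(.043,-h,.058),V(.043,-h,0)),(V(.043,-h,0),V(.2,-h,0)),(V(.2,-h,0),V(.2,-h,.145))],
"scene":top+[(V(0,h,.145),V(0,h,.058)),(V(0,h,.058),V(0,-h,.058)),(V(0,-h,.058),V(0,-h,.145)),(V(.043,h,0),V(.2,h,0)),(V(.043,h,0),V(.043,h,.058))]}
G={}
for c in E:
    g=cv2.GaussianBlur(cv2.imread(f"pics/{c}0.png"),(0,0),1.2).astype(float)
    G[c]=np.sqrt(sum(cv2.Sobel(g,6,1,0)[:,:,i]**2+cv2.Sobel(g,6,0,1)[:,:,i]**2 for i in range(3)))
def cost(p,cs):
    ct,s=np.cos(p[2]),np.sin(p[2]);Rm=np.array([[ct,-s,0],[s,ct,0],[0,0,1]]);tot=0
    for c in cs:
        pts=np.concatenate([a+(b-a)*t for a,b in E[c] for t in [np.linspace(.05,.95,40)[:,None]]])
        uv=proj(c,pts@Rm.T+[p[0],p[1],0]);v=map_coordinates(G[c],[uv[:,1],uv[:,0]],order=1)
        tot-=np.minimum(v,120).mean()
    return tot
for cs in(["side"],["scene"],["side","scene"]):
    b=min((cost(p,cs),*p) for x in np.arange(.605,.65,.003) for y in np.arange(-.07,-.03,.003) for th in np.arange(-.04,.161,.02) for p in[(x,y,th)])
    r=minimize(cost,b[1:],args=(cs,),method="Nelder-Mead",options=dict(initial_simplex=np.array(b[1:])+np.array([[0,0,0],[.003,0,0],[0,.003,0],[0,0,.02]])))
    print(cs,r.x.round(4),r.fun)
E
python3 enc.py
```

```text
['side'] [ 0.6258 -0.0495  0.0889] -99.01133144698714Traceback (most recent call last):
  File "enc.py", line 23, in <module>
    b=min((cost(p,cs),*p) for x in np.arange(.605,.65,.003) for y in np.arange(-.07,-.03,.003) for th in np.arange(-.04,.161,.02) for p in[(x,y,th)])
  File "enc.py", line 23, in <genexpr>
    b=min((cost(p,cs),*p) for x in np.arange(.605,.65,.003) for y in np.arange(-.07,-.03,.003) for th in np.arange(-.04,.161,.02) for p in[(x,y,th)])
           ~~~~^^^^^^
  File "enc.py", line 19, in cost
    uv=proj(c,pts@Rm.T+[p[0],p[1],0]);v=map_coordinates(G[c],[uv[:,1],uv[:,0]],order=1)
  File "h.py", line 8, in proj
    k=arm.get_calibration(c);K=k["camera_matrix"];E=k["extrinsics"]
ValueError: time passes only in moves, steps and waits
```

```bash
sed -i '1a from functools import lru_cache\n@lru_cache\ndef cal(c): return arm.get_calibration(c)' h.py; sed -i 's/k=arm.get_calibration(\(.*\));K/k=cal(\1);K/' h.py; python3 enc.py
```

```text
['side'] [ 0.6258 -0.0495  0.0889] -99.01133144698714
['scene'] [ 0.6221 -0.0501  0.018 ] -78.64444269838052
['side', 'scene'] [ 0.6241 -0.0496  0.0691] -168.6798788581595
```

```bash
python3 -m pendant '1 -0.015 0 0 0;1 -0.035 0 0 0;1 -0.055 0 0 -0.015;1 -0.075 0 0 -0.015;1 -0.09 -0.001 0 -0.015;1 -0.1 -0.001 0 -0.015;1 -0.11 -0.001 0 -0.015;1 -0.118 -0.001 0 -0.015;1 -0.118 -0.001 0 -0.015;1 -0.118 -0.001 0 -0.015'
python3 - <<'E'
from h import *
import cv2
o=arm.get_obs();print(o["q"].round(3),o["ft_force"])
for c in("scene","side"):
  im=arm.capture(c);cv2.imwrite(f"pics/{c}2.png",im[:,:,::-1])
s=cv2.imread("pics/scene2.png")[125:245,180:320];b=cv2.imread("pics/side2.png")[150:260,190:360]
o=np.zeros((600,800,3),np.uint8)
o[:343,:400]=cv2.resize(s,(400,343),interpolation=cv2.INTER_CUBIC)
o[:259,400:]=cv2.resize(b,(400,259),interpolation=cv2.INTER_CUBIC)
cv2.imwrite("pics/m2.png",o[:350])
E
```

```text
t: 8.38
tool_pos: [0.5714, -0.0534, 0.0341]
orientation: [-0.002, -0.033, 0.999, 0.0]
ft_force: [-7.0, -0.1, 12.0]
width: 0.0098
finger_force: 62.1
[-0.114  0.641  1.835 -0.     0.67  -1.75 ] [-6.99199281 -0.0716593  12.00448795]
```

View pics/m2.png

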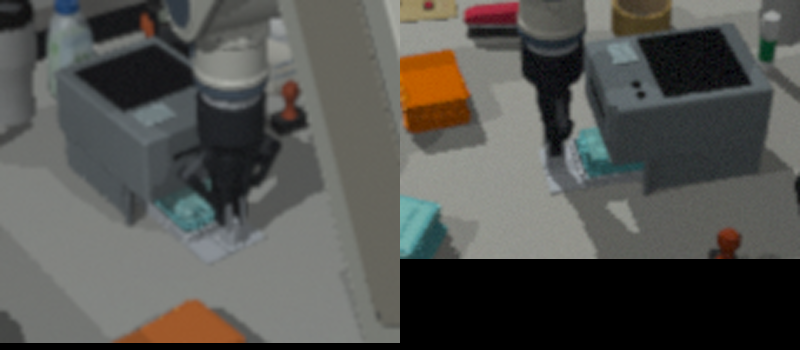

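```bash
python3 -m pendant '0.8 0 0 0 0;0.5 0 0 0 0;0.3 0 0 0 0;0.3 0 0 0 0;0.3 0.01 0 -0.04 0;0.3 0.04 0 -0.1 0;0.3 0.08 0 -0.16 0;0.3 0.12 0 -0.22 0;0.3 0.12 0 -0.28 0;0.3 0.12 0 -0.34 0'
python3 -m pendant '1 0 0 -0.06 0;1 0 0 -0.12 0;1 0 0 -0.18 0;1 0 0 -0.24 0;1 0 0 -0.3 0;1 0 0 -0.36 0;1 0 0 -0.42 0;1 0 0 -0.48 0;1 0 0 -0.54 0;1 0 0 -0.6 0'
python3 -c "
from cell import arm;o=arm.get_obs();print(o['q'].round(3),o['orientation'].round(3))"
```

```text
t: 9.72
tool_pos: [0.4535, -0.0613, 0.3604]
orientation: [-0.0, -0.032, 0.999, 0.0]
ft_force: [1.1, 0.4, -0.6]
width: 0.0597
finger_force: 0.0
t: 10.98
tool_pos: [0.4611, -0.0622, 0.9396]
orientation: [0.01, -0.033, 0.999, -0.002]
ft_force: [1.2, -0.2, 1.4]
width: 0.0001
finger_force: 0.0
[-0.16   0.281  0.225 -0.     2.615 -1.796] [ 0.01  -0.033  0.999 -0.002]
```

```bash
python3 -m pendant '1 0 0 -0.06 0;1 0 0 -0.12 0;1 0 0 -0.18 0;1 0 0 -0.24 0;1 0 0 -0.3 0;1 0 0 -0.3 0'
python3 -c "
from cell import arm;o=arm.get_obs();print(o['q'].round(3),o['orientation'].round(3))"
```

```text
t: 11.72
tool_pos: [0.431, -0.0582, 0.9747]
orientation: [0.037, -0.033, 0.999, -0.007]
ft_force: [1.0, 0.3, -0.3]
width: 0.0002
finger_force: 0.0
[-0.162  0.291  0.086  0.     2.689 -1.797] [ 0.037 -0.033  0.999 -0.007]
```

```bash
python3 -m pendant '1 0.06 0 0 0;1 0.12 0 0 0;1 0.18 0 0 0;1 0.24 0 0 0;1 0.24 0 0 0;1 0.24 0 0 0'
python3 -c "
from cell import arm;o=arm.get_obs();print(o['q'].round(3),o['orientation'].round(3))"
```

```text
t: 12.48
tool_pos: [0.1925, -0.074, 0.9569]
orientation: [0.037, -0.032, 0.999, -0.007]
ft_force: [1.0, 0.2, -0.3]
width: -0.0003
finger_force: 0.0
[-0.456 -0.2    0.687  0.04   2.582 -2.056] [ 0.037 -0.032  0.999 -0.007]
```

```bash
python3 -m pendant '1 0 0.06 -0.06 0;1 0 0.06 -0.12 0;1 0 0.06 -0.18 0;1 0 0.06 -0.24 0;1 0 0.06 -0.24 0;1 0 0.06 -0.24 0'
python3 -c "
from cell import arm;o=arm.get_obs();print(o['q'].round(3),o['orientation'].round(3))"
```

```text
t: 13.22
tool_pos: [0.1968, -0.015, 1.0063]
orientation: [0.06, -0.032, 0.998, -0.011]
ft_force: [-0.1, 0.3, 0.6]
width: -0.0003
finger_force: 0.0
[-0.132 -0.125  0.457 -0.007  2.689 -1.773] [ 0.06  -0.032  0.998 -0.011]
```

```bash
python3 -m pendant '1 0.06 0 -0.06 0;1 0.12 0 -0.12 0;1 0.12 0 -0.5 0;1 0.12 0 -0.5 0' | grep -v f
python3 -m pendant '1 0 0 -1 0;1 0 0 -1 0;1 0 0 -1 0'| grep -v f
python3 -c "
from cell import arm;o=arm.get_obs();print(o['q'].round(3),o['orientation'].round(3))"
```

```text
t: 13.72
tool_pos: [0.1304, -0.0177, 1.0088]
orientation: [0.084, -0.032, 0.996, -0.019]
width: -0.0002
t: 14.1
tool_pos: [0.1385, -0.0136, 1.0242]
orientation: [0.106, -0.033, 0.994, -0.024]
width: -0.0001
[-0.174 -0.204  0.439 -0.01   2.689 -1.82 ] [ 0.106 -0.033  0.994 -0.024]
```

```bash
python3 -m pendant '1 0 0.05 -0.2 0;1 0 0.05 -1 0;1 0 0.05 -1 0;1 0 0.05 -1 0;1 0 0.05 -1 0;1 0 0.05 -1 0;1 0 0.05 -1 0;1 0 0.05 -1 0' | grep -v f
python3 -c "
from cell import arm;o=arm.get_obs();print(o['q'].round(3),o['orientation'].round(3))"
```

```text
t: 15.1
tool_pos: [0.1331, 0.0042, 1.0365]
orientation: [0.131, -0.032, 0.991, -0.026]
width: -0.0001
[ 0.094 -0.198  0.388 -0.155  2.689 -1.69 ] [ 0.131 -0.032  0.991 -0.026]
```

```bash
python3 -m pendant '1 0 0 -1 0;1 0 0 -1 0;1 0 0 -1 0'| grep ori
python3 -m pendant '1 0 0 -1 0;1 0 0 -1 0;1 0 0 -1 0'| grep ori
python3 -m pendant '1 0 0 -1 0;1 0 0 -1 0'| grep ori
python3 -m pendant '1 0 0 -1 0;1 0 0 -1 0'
python3 -c "
from cell import arm;o=arm.get_obs();print(o['q'].round(3),o['orientation'].round(3))"
```

```text
orientation: [0.153, -0.033, 0.987, -0.028]
orientation: [0.176, -0.033, 0.983, -0.031]
orientation: [0.198, -0.032, 0.979, -0.033]
t: 16.35
tool_pos: [0.0679, -0.0035, 1.0714]
orientation: [0.219, -0.033, 0.975, -0.036]
ft_force: [0.0, 0.3, 0.3]
width: -0.0001
finger_force: 0.0
[-0.026 -0.253  0.258 -0.104  2.689 -1.768] [ 0.219 -0.033  0.975 -0.036]
```

```bash
for i in 1; do python3 -m pendant '1 0 0 -1 0;1 0 0 -1 0'| grep ori; done
python3 -m pendant '1 0 0.03 -1 0;1 0 0.03 -1 0'| grep ori
python3 -m pendant '1 0 0 -1 0;1 0 0 -1 0'| grep ori
python3 -m pendant '1 0 0 -1 0;1 0 0 -1 0'| grep ori
python3 -m pendant '1 0 0 -1 0;1 0 0 -1 0'
python3 -c "
from cell import arm;o=arm.get_obs();print(o['q'].round(3),o['orientation'].round(3))"
```

```text
orientation: [0.239, -0.033, 0.97, -0.039]
orientation: [0.259, -0.033, 0.964, -0.042]
orientation: [0.278, -0.032, 0.959, -0.045]
orientation: [0.297, -0.032, 0.953, -0.049]
t: 17.6
tool_pos: [-0.0568, 0.0081, 1.0833]
orientation: [0.316, -0.032, 0.947, -0.052]
ft_force: [0.3, 0.4, 0.6]
width: -0.0001
finger_force: 0.0
[-0.082 -0.399  0.198 -0.065  2.689 -1.788] [ 0.316 -0.032  0.947 -0.052]
```

```bash
cat > kin.py <<'E'
import numpy as np
from scipy.optimize import least_squares
from scipy.spatial.transform import Rotation as R
def fk(p,q):
    a,h,L1,L2,e,d=p
    ry=lambda t:R.from_euler('y',t).as_matrix(); rz=lambda t:R.from_euler('z',t).as_matrix()
    B=rz(q[0]);A=B@ry(q[1]);x=B@[a,0,0]+[0,0,h]+A@[0,0,L1]
    A=A@ry(q[2]);x=x+A@[e,0,L2];A=A@rz(q[3])@ry(q[4]);x=x+A@[0,0,d]
    return x,A@rz(-q[5]-np.pi/2) if 0 else A@rz(q[5]+np.pi/2)
D=[([-1.279,.423,1.63,0,1.089,-.019],[.191,-.595,.232]),([-.546,.302,1.814,0,1.026,-1.783],[.4692,-.2714,.232]),
([-.154,.54,2.089,.002,.512,-1.784],[.4562,-.0586,.0344]),([-.114,.641,1.835,0,.67,-1.75],[.5714,-.0534,.0341]),
([-.162,.291,.086,0,2.689,-1.797],[.431,-.0582,.9747]),([-.456,-.2,.687,.04,2.582,-2.056],[.1925,-.074,.9569]),
([-.132,-.125,.457,-.007,2.689,-1.773],[.1968,-.015,1.0063]),([.094,-.198,.388,-.155,2.689,-1.69],[.1331,.0042,1.0365]),
([-.082,-.399,.198,-.065,2.689,-1.788],[-.0568,.0081,1.0833])]
r=least_squares(lambda p:np.concatenate([fk(p,q)[0]-x for q,x in D]),[0,.2,.5,.5,0,.2]);P=r.x
if __name__=="__main__":
    print(P.round(4),r.fun.reshape(-1,3).round(4).tolist())
    print(R.from_matrix(fk(P,D[-1][0])[1]).as_quat(scalar_first=True).round(3), R.from_matrix(fk(P,D[1][0])[1]).as_quat(scalar_first=True).round(3))
    lo=[-3,-.9,.09,-1.31,.11,-2.54];hi=[3,2.11,2.58,4.45,2.69,2.54]
    for tilt in(.5,.6,.65,.7,.75):
      for x in(.53,.64):
        zt=np.array([np.sin(tilt),0,-np.cos(tilt)]);tip=np.array([x,-.052,.015]);tcp=tip-zt*.022
        yt=np.array([0,1,0]);Rt=np.c_[np.cross(yt,zt),yt,zt]
        best=None
        for q40 in(0,np.pi):
          f=lambda q:np.r_[(fk(P,q)[0]-tcp)*5,(fk(P,q)[1].T@Rt-np.eye(3)).ravel()]
          s=least_squares(f,[-.1,.7,2.0,q40,.3,-1.7 if q40==0 else 1.4],bounds=(lo,hi));print(tilt,x,round(s.cost,6),s.x.round(3))
E
python3 kin.py
```

```text
[0.0009 0.3091 0.5608 0.4851 0.0776 0.2947] [[-0.0113, -0.0033, 0.0001], [-0.0059, -0.0101, -0.0001], [-0.0019, -0.0116, 0.0002], [-0.0017, -0.0118, 0.0003], [-0.002, -0.0119, 0.0002], [-0.0046, -0.0112, 0.0003], [-0.0008, -0.0119, -0.0001], [0.0015, -0.0115, -0.0002], [-0.0026, -0.0116, -0.0007]]
[ 0.317 -0.032  0.947 -0.052] [-0.     0.166  0.986  0.   ]
0.5 0.53 0.018651 [-0.148  0.529  2.167  0.838  0.11  -2.54 ]
0.5 0.53 0.0 [-0.137  0.579  2.253  2.801  0.197  1.785]
0.5 0.64 0.00309 [-0.124  0.63   1.989  0.861  0.11  -2.54 ]
0.5 0.64 0.001515 [-0.124  0.648  2.04   2.274  0.11   2.329]
0.6 0.53 0.051998 [-0.147  0.511  2.168  0.844  0.11  -2.54 ]
0.6 0.53 0.0 [-0.147  0.616  2.306  2.919  0.384  1.656]
0.6 0.64 0.02093 [-0.123  0.62   1.987  0.866  0.11  -2.54 ]
0.6 0.64 0.0 [-0.112  0.658  2.078  2.82   0.201  1.794]
0.65 0.53 0.075099 [-0.147  0.503  2.169  0.846  0.11  -2.54 ]
0.65 0.53 0.0 [-0.153  0.642  2.33   2.942  0.482  1.626]
0.65 0.64 0.036583 [-0.123  0.615  1.986  0.868  0.11  -2.54 ]
0.65 0.64 0.0 [-0.115  0.672  2.103  2.894  0.289  1.716]
0.7 0.53 0.102449 [-0.147  0.495  2.17   0.849  0.11  -2.54 ]
0.7 0.53 0.0 [-0.158  0.672  2.352  2.956  0.583  1.605]
0.7 0.64 0.0567 [-0.123  0.61   1.985  0.871  0.11  -2.54 ]
0.7 0.64 0.0 [-0.119  0.69   2.127  2.934  0.379  1.673]
0.75 0.53 0.134011 [-0.146  0.486  2.171  0.852  0.11  -2.54 ]
0.75 0.53 0.0 [-0.164  0.706  2.371  2.965  0.687  1.587]
0.75 0.64 0.081253 [-0.123  0.605  1.984  0.873  0.11  -2.54 ]
0.75 0.64 0.0 [-0.122  0.71   2.149  2.958  0.471  1.646]
```

```bash

python3 -m pendant '1 0 0.03 -1 0;1 0 0.03 -1 0'| grep ori
python3 -m pendant '1 0 0.03 -1 0;1 0 0.03 -1 0'| grep ori
python3 -m pendant '1 0 0.03 -1 0;1 0 0.03 -1 0'| grep ori
python3 -m pendant '1 0 0.03 -1 0;1 0 0.03 -1 0'| grep ori
python3 -m pendant '1 0 0.03 -1 0;1 0 0.03 -1 0'
python3 -c "
from cell import arm;o=arm.get_obs();print(o['q'].round(3).tolist(),o['orientation'].round(4).tolist(),o['tool_pos'].round(4).tolist())"
```

```text
orientation: [0.335, -0.032, 0.94, -0.055]
orientation: [0.354, -0.032, 0.933, -0.058]
orientation: [0.372, -0.031, 0.926, -0.06]
orientation: [0.39, -0.031, 0.918, -0.063]
t: 18.85
tool_pos: [-0.1986, 0.0374, 1.0614]
orientation: [0.408, -0.031, 0.91, -0.066]
ft_force: [-1.1, 0.2, -0.6]
width: -0.0002
finger_force: 0.0
[-0.126, -0.584, 0.184, 0.002, 2.689, -1.764] [0.4082, -0.0313, 0.91, -0.0657] [-0.1986, 0.0374, 1.0614]
```

```bash
cat > sim.py <<'E'
from kin import *
lo=np.array([-3,-.9,.09,-1.31,.11,-12]);hi=np.array([3,2.11,2.58,4.45,2.69,12])
q=np.array([-0.126,-0.584,0.184,0.002,2.689,-1.764]);off=[0,.0118,0]
R0=R.from_quat([0.4082,-0.0313,0.91,-0.0657],scalar_first=True).as_matrix()
print("z",R0[:,2].round(3),"x",R0[:,0].round(3),"y",R0[:,1].round(3))
p=np.array([-.1986,.0374,1.0614])
def go(w,turn=0,n=20):
    global p,q,R0
    for k in range(n):
        t=p+(np.array(w)-p)*(k+1)/n; Rt=R0@R.from_euler('z',turn*(k+1)/n).as_matrix()
        f=lambda x:np.r_[(fk(P,x)[0]+off-t)*5,(fk(P,x)[1].T@Rt-np.eye(3)).ravel()]
        s=least_squares(f,np.clip(q,lo+1e-6,hi-1e-6),bounds=(lo,hi),max_nfev=20);dq=s.x-q;q=s.x
        if k%5==4 or s.cost>1e-5: print(t.round(3),q.round(2),"cost %.5f"%s.cost,"max dq %.2f"%abs(dq).max())
    p=np.array(w,float);R0=Rt
if __name__=="__main__":
    import sys
    for w in eval(sys.argv[1]): print("->",w); go(w)
E
python3 sim.py '[(.2,-.2,.9),(.42,-.4,.6),(.42,-.4,.25),(.45,-.25,.12),(.48,-.06,.045),(.62,-.055,.035)]'
```

```text
z [ 0.747 -0.094 -0.658] x [-0.665 -0.111 -0.739] y [-0.003  0.989 -0.145]
-> (0.2, -0.2, 0.9)
[-0.099 -0.022  1.021] [ 0.02 -0.73  0.68 -0.15  2.34 -1.77] cost 0.00000 max dq 0.07
[ 0.001 -0.081  0.981] [ 0.29 -0.77  0.95 -0.37  2.13 -1.68] cost 0.00000 max dq 0.07
[ 0.1   -0.141  0.94 ] [ 0.81 -0.8   1.13 -0.76  2.07 -1.47] cost 0.00000 max dq 0.13
[ 0.2 -0.2  0.9] [ 1.46 -0.88  1.24 -1.28  2.24 -1.3 ] cost 0.00000 max dq 0.12
-> (0.42, -0.4, 0.6)
[ 0.211 -0.21   0.885] [ 1.5  -0.9   1.27 -1.31  2.25 -1.28] cost 0.00053 max dq 0.04
[ 0.222 -0.22   0.87 ] [ 1.52 -0.9   1.27 -1.31  2.27 -1.27] cost 0.00867 max dq 0.02
[ 0.233 -0.23   0.855] [ 1.53 -0.9   1.28 -1.31  2.29 -1.25] cost 0.02674 max dq 0.02
[ 0.244 -0.24   0.84 ] [ 1.55 -0.9   1.28 -1.31  2.31 -1.24] cost 0.05480 max dq 0.02
[ 0.255 -0.25   0.825] [ 1.56 -0.9   1.29 -1.31  2.33 -1.23] cost 0.09290 max dq 0.02
[ 0.266 -0.26   0.81 ] [ 1.58 -0.9   1.29 -1.31  2.35 -1.21] cost 0.14106 max dq 0.02
[ 0.277 -0.27   0.795] [ 1.59 -0.9   1.3  -1.31  2.36 -1.2 ] cost 0.19931 max dq 0.02
[ 0.288 -0.28   0.78 ] [ 1.61 -0.9   1.31 -1
[... 1831 characters left out ...]
02  0.101] [-0.67  0.55  2.42  2.5   0.71 -4.77] cost 0.00000 max dq 0.05
[ 0.465 -0.155  0.082] [-0.52  0.62  2.46  2.73  0.79 -4.87] cost 0.00000 max dq 0.04
[ 0.472 -0.107  0.064] [-0.35  0.69  2.48  2.92  0.88 -4.91] cost 0.00000 max dq 0.04
[ 0.48  -0.06   0.045] [-0.17  0.76  2.48  3.1   0.95 -4.91] cost 0.00000 max dq 0.04
-> (0.62, -0.055, 0.035)
[ 0.515 -0.059  0.042] [-0.14  0.75  2.41  3.12  0.87 -4.91] cost 0.00000 max dq 0.02
[ 0.55  -0.057  0.04 ] [-0.13  0.74  2.34  3.14  0.79 -4.91] cost 0.00000 max dq 0.01
[ 0.585 -0.056  0.038] [-0.11  0.74  2.27  3.16  0.72 -4.91] cost 0.00000 max dq 0.01
[ 0.62  -0.055  0.035] [-0.1   0.75  2.2   3.18  0.66 -4.92] cost 0.00000 max dq 0.01
```

```bash
sed -i 's/go(w)$/go(w[:3],w[3])/; s/lo=np.array(\[-3,-.9,.09,-1.31,.11,-12\])/lo=np.array([-3,-.9,.09,-1.31,.11,-2.54])/; s/2.69,12\]/2.69,2.54]/' sim.py
python3 sim.py '[(.1,0,1.0,.5),(.4,-.041,.85,1.5),(.45,-.3,.6,2),(.42,-.4,.35,0),(.43,-.35,.2,.5),(.45,-.25,.12,.5),(.48,-.06,.045,1.28),(.62,-.055,.035,0)]'
```

```text
z [ 0.747 -0.094 -0.658] x [-0.665 -0.111 -0.739] y [-0.003  0.989 -0.145]
-> (0.1, 0, 1.0, 0.5)
[-0.124  0.028  1.046] [-0.13 -0.67  0.51  0.    2.45 -1.64] cost 0.00000 max dq 0.05
[-0.049  0.019  1.031] [-0.13 -0.69  0.71  0.    2.27 -1.51] cost 0.00000 max dq 0.03
[0.025 0.009 1.015] [-0.13 -0.68  0.85  0.    2.12 -1.39] cost 0.00000 max dq 0.03
[0.1 0.  1. ] [-0.13 -0.65  0.96  0.01  1.99 -1.27] cost 0.00000 max dq 0.03
-> (0.4, -0.041, 0.85, 1.5)
[ 0.175 -0.01   0.962] [-0.12 -0.64  1.11 -0.    1.82 -0.89] cost 0.00000 max dq 0.08
[ 0.25  -0.02   0.925] [-0.15 -0.6   1.23  0.02  1.66 -0.53] cost 0.00000 max dq 0.08
[ 0.325 -0.031  0.888] [-0.14 -0.54  1.32  0.01  1.51 -0.15] cost 0.00000 max dq 0.08
[ 0.4   -0.041  0.85 ] [-0.14 -0.46  1.38  0.01  1.37  0.22] cost 0.00000 max dq 0.07
-> (0.45, -0.3, 0.6, 2)
[ 0.413 -0.106  0.788] [-0.44 -0.46  1.52  0.24  1.26  0.45] cost 0.00000 max dq 0.05
[ 0.425 -0.17   0.725] [-0.65 -0.41  1.63  0.42  1.18  0.71] cost 0.00000 max dq 0.05
[ 0.438 -0.235  0.662] [-0.79 -0.33  1.71  0.55  1.1   0.99] cost 0.00000 max dq 0.06
[ 0.45 -0.3   0.6
[... 1211 characters left out ...]
 0.101] [-0.67  0.55  2.42  2.5   0.71  0.55] cost 0.00000 max dq 0.05
[ 0.465 -0.155  0.082] [-0.52  0.62  2.46  2.73  0.79  0.77] cost 0.00000 max dq 0.05
[ 0.472 -0.107  0.064] [-0.35  0.69  2.48  2.92  0.88  1.05] cost 0.00000 max dq 0.06
[ 0.48  -0.06   0.045] [-0.17  0.76  2.48  3.1   0.95  1.37] cost 0.00000 max dq 0.07
-> (0.62, -0.055, 0.035, 0)
[ 0.515 -0.059  0.042] [-0.14  0.75  2.41  3.12  0.87  1.37] cost 0.00000 max dq 0.02
[ 0.55  -0.057  0.04 ] [-0.13  0.74  2.34  3.14  0.79  1.37] cost 0.00000 max dq 0.01
[ 0.585 -0.056  0.038] [-0.11  0.74  2.27  3.16  0.72  1.37] cost 0.00000 max dq 0.01
[ 0.62  -0.055  0.035] [-0.1   0.75  2.2   3.18  0.66  1.36] cost 0.00000 max dq 0.01
```

```bash
cat > plan.py <<'E'
from sim import *
import sys
def run(p0,q0,legs):
    p=np.array(p0);Rm=R.from_quat(q0,scalar_first=True).as_matrix()
    for x,y,z,t in legs:
        d=Rm.T@(np.array([x,y,z])-p);print((x,y,z),"shift",d.round(3),"turn",t/.5,"rows %.1f"%max(np.linalg.norm(d)/.0625,t/.187))
        p=np.array([x,y,z]);Rm=Rm@R.from_euler('z',t).as_matrix()
E
cat > p1.py <<'E'
from plan import *
L=[(-.05,.019,1.03,.5),(.1,0,1.,.5),(.25,-.02,.93,.5),(.4,-.041,.85,.5),(.43,-.17,.72,.5),(.45,-.3,.6,.5),(.435,-.35,.475,.14),(.42,-.4,.35,0),(.43,-.35,.2,0),(.45,-.25,.16,0),(.46,-.155,.15,0),(.46,-.057,.12,0)]
run([-.1986,.0374,1.0614],[0.4082,-0.0313,0.91,-0.0657],L)
E
python3 p1.py; python3 sim.py '[(-.05,.019,1.03,.5),(.1,0,1.,.5),(.25,-.02,.93,.5),(.4,-.041,.85,.5),(.43,-.17,.72,.5),(.45,-.3,.6,.5),(.435,-.35,.475,.14),(.42,-.4,.35,0),(.43,-.35,.2,0),(.45,-.25,.16,0),(.46,-.155,.15,0),(.46,-.057,.12,0),(.47,-.057,.035,0)]' | grep -B1 -e '->'|grep cost
```

```text
z [ 0.747 -0.094 -0.658] x [-0.665 -0.111 -0.739] y [-0.003  0.989 -0.145]
(-0.05, 0.019, 1.03) shift [-0.074 -0.014  0.133] turn 1.0 rows 2.7
(0.1, 0, 1.0) shift [-0.073  0.023  0.134] turn 1.0 rows 2.7
(0.25, -0.02, 0.93) shift [-0.033  0.033  0.16 ] turn 1.0 rows 2.7
(0.4, -0.041, 0.85) shift [-0.012  0.038  0.167] turn 1.0 rows 2.7
(0.43, -0.17, 0.72) shift [-0.137 -0.037  0.12 ] turn 1.0 rows 3.0
(0.45, -0.3, 0.6) shift [-0.138  0.035  0.106] turn 1.0 rows 2.8
(0.435, -0.35, 0.475) shift [-0.111  0.016  0.076] turn 0.28 rows 2.2
(0.42, -0.4, 0.35) shift [-0.108  0.031  0.076] turn 0.0 rows 2.2
(0.43, -0.35, 0.2) shift [-0.099 -0.071  0.101] turn 0.0 rows 2.5
(0.45, -0.25, 0.16) shift [-0.005 -0.105  0.032] turn 0.0 rows 1.8
(0.46, -0.155, 0.15) shift [ 0.01  -0.095  0.005] turn 0.0 rows 1.5
(0.46, -0.057, 0.12) shift [-0.011 -0.101  0.011] turn 0.0 rows 1.6
[-0.05   0.019  1.03 ] [-0.13 -0.69  0.71  0.    2.27 -1.26] cost 0.00000 max dq 0.02
[0.1 0.  1. ] [-0.13 -0.65  0.96  0.01  1.99 -0.77] cost 0.00000 max dq 0.02
[ 0.25 -0.02  0.93] [-0.14 -0.6   1.21  0.01  1.67 -0.27] cost 0.00000 max dq 0.03
[ 0.4   -0.041  0.85 ] [-0.14 -0.46  1.38  0.01  1.37  0.22] cost 0.00000 max dq 0.02
[ 0.43 -0.17  0.72] [-0.63 -0.41  1.64  0.41  1.16  0.21] cost 0.00000 max dq 0.02
[ 0.45 -0.3   0.6 ] [-0.89 -0.22  1.76  0.66  1.02  0.29] cost 0.00000 max dq 0.01
[ 0.435 -0.35   0.475] [-1.   -0.09  1.92  0.84  0.88  0.09] cost 0.00000 max dq 0.01
[ 0.42 -0.4   0.35] [-1.09  0.11  2.02  1.08  0.78 -0.31] cost 0.00000 max dq 0.02
[ 0.43 -0.35  0.2 ] [-1.01  0.34  2.21  1.61  0.62 -0.92] cost 0.00000 max dq 0.04
[ 0.45 -0.25  0.16] [-0.79  0.38  2.36  2.12  0.58 -1.3 ] cost 0.00000 max dq 0.03
[ 0.46  -0.155  0.15 ] [-0.53  0.38  2.46  2.58  0.58 -1.56] cost 0.00000 max dq 0.02
[ 0.46  -0.057  0.12 ] [-0.17  0.49  2.54  3.09  0.73 -1.76] cost 0.00000 max dq 0.02
```

```bash

python3 -m pendant '1 -0.027 -0.005 0.05 0.36;1 -0.055 -0.01 0.1 0.72;1 -0.074 -0.014 0.133 1;1 -0.074 -0.014 0.133 1'|grep -e pos -e ori
python3 -m pendant '1 -0.027 0.008 0.05 0.36;1 -0.055 0.017 0.1 0.72;1 -0.073 0.023 0.134 1;1 -0.073 0.023 0.134 1'|grep -e pos -e ori
python3 -c "
from cell import arm;o=arm.get_obs();print(o['t'],o['q'].round(3).tolist(),o['orientation'].round(4).tolist(),o['tool_pos'].round(4).tolist())"
```

```text
tool_pos: [-0.0447, 0.0185, 1.0287]
orientation: [0.407, 0.196, 0.892, 0.037]
tool_pos: [0.1044, -0.0003, 0.9977]
orientation: [0.386, 0.409, 0.815, 0.137]
19.85 [-0.132, -0.654, 0.964, 0.005, 1.988, -0.767] [0.3858, 0.4095, 0.8154, 0.1366] [0.1044, -0.0003, 0.9977]
```

Tracking matches the model exactly, so I'll continue with the plan.

```bash

python3 -m pendant '1 -0.012 0.012 0.058 0.36;1 -0.024 0.024 0.115 0.72;1 -0.033 0.033 0.16 1;1 -0.033 0.033 0.16 1'|grep -e pos
python3 -m pendant '1 -0.004 0.013 0.058 0.36;1 -0.008 0.026 0.116 0.72;1 -0.012 0.038 0.167 1;1 -0.012 0.038 0.167 1'|grep -e pos
python3 -m pendant '1 -0.04 -0.011 0.035 0.3;1 -0.08 -0.022 0.07 0.6;1 -0.12 -0.033 0.105 0.9;1 -0.137 -0.037 0.12 1;1 -0.137 -0.037 0.12 1'|grep -e pos
python3 -m pendant '1 -0.045 0.012 0.034 0.33;1 -0.09 0.024 0.068 0.66;1 -0.138 0.035 0.106 1;1 -0.138 0.035 0.106 1'|grep -e pos
python3 -m pendant '1 -0.05 0.008 0.035 0.14;1 -0.1 0.015 0.07 0.28;1 -0.111 0.016 0.076 0.28;1 -0.111 0.016 0.076 0.28'|grep -e pos
python3 -c "
from cell import arm;o=arm.get_obs();print(o['t'],o['q'].round(3).tolist(),o['orientation'].round(4).tolist(),o['tool_pos'].round(4).tolist())"
```

```text
tool_pos: [0.2532, -0.0201, 0.9266]
tool_pos: [0.4032, -0.0406, 0.8462]
tool_pos: [0.4302, -0.1702, 0.7196]
tool_pos: [0.4508, -0.2999, 0.5968]
tool_pos: [0.4366, -0.349, 0.4763]
22.475 [-1.017, -0.116, 1.943, 0.847, 0.896, 0.072] [0.0671, 0.91, 0.034, 0.4078] [0.4366, -0.349, 0.4763]
```

```bash

python3 -m pendant '1 -0.045 0.013 0.032 0;1 -0.09 0.026 0.064 0;1 -0.108 0.031 0.076 0;1 -0.108 0.031 0.076 0'|grep -e pos
python3 -m pendant '1 -0.03 -0.021 0.03 0;1 -0.06 -0.042 0.06 0;1 -0.085 -0.06 0.085 0;1 -0.099 -0.071 0.101 0;1 -0.099 -0.071 0.101 0'|grep -e pos
python3 - <<'E'
from cell import arm;o=arm.get_obs();print(o['t'],o['q'].round(3).tolist(),o['orientation'].round(4).tolist(),o['tool_pos'].round(4).tolist())
from plan import *
run(o['tool_pos'],o['orientation'],[(.46,-.25,.16,0),(.48,-.155,.15,0),(.49,-.057,.12,0),(.49,-.057,.035,0)])
E
```

```text
tool_pos: [0.4215, -0.3997, 0.3499]
tool_pos: [0.431, -0.3494, 0.1997]
23.6 [-1.03, 0.328, 2.234, 1.617, 0.635, -0.954] [0.066, 0.91, 0.0333, 0.4079] [0.431, -0.3494, 0.1997]
z [ 0.747 -0.094 -0.658] x [-0.665 -0.111 -0.739] y [-0.003  0.989 -0.145]
(0.46, -0.25, 0.16) shift [ 0.001 -0.104  0.039] turn 0.0 rows 1.8
(0.48, -0.155, 0.15) shift [ 0.017 -0.095  0.013] turn 0.0 rows 1.6
(0.49, -0.057, 0.12) shift [-0.004 -0.101  0.018] turn 0.0 rows 1.6
(0.49, -0.057, 0.035) shift [-0.063 -0.013  0.056] turn 0.0 rows 1.4
```

```bash

python3 -m pendant '1 0 -0.05 0.02 0;1 0.001 -0.104 0.039 0;1 0.01 -0.15 0.046 0;1 0.018 -0.199 0.052 0;1 0.015 -0.25 0.061 0;1 0.014 -0.3 0.07 0;1 0.014 -0.3 0.07 0;1 0.014 -0.3 0.07 0'|grep -e pos
python3 - <<'E'
from h import *
import cv2
o=arm.get_obs();print(o['t'],o['q'].round(3).tolist(),o['orientation'].round(4).tolist(),o['tool_pos'].round(4).tolist(),o["ft_force"])
for c in("scene","side"):
  im=arm.capture(c);cv2.imwrite(f"pics/{c}3.png",im[:,:,::-1])
s=cv2.imread("pics/scene3.png")[125:245,180:320];b=cv2.imread("pics/side3.png")[150:260,190:360]
v=np.zeros((350,800,3),np.uint8)
v[:343,:400]=cv2.resize(s,(400,343),interpolation=cv2.INTER_CUBIC)
v[:259,400:]=cv2.resize(b,(400,259),interpolation=cv2.INTER_CUBIC)
cv2.imwrite("pics/m3.png",v)
from plan import *
run(o['tool_pos'],o['orientation'],[(.49,-.0535,.03,0),(.53,-.053,.03,0),(.6,-.05,.03,0)])
E
```

```text
tool_pos: [0.492, -0.0572, 0.1207]
24.6 [-0.154, 0.492, 2.486, 3.104, 0.693, -1.756] [0.0653, 0.9093, 0.0325, 0.4098] [0.492, -0.0572, 0.1207] [-0.1941789  -0.92210507 -0.34195297]
z [ 0.747 -0.094 -0.658] x [-0.665 -0.111 -0.739] y [-0.003  0.989 -0.145]
(0.49, -0.0535, 0.03) shift [-0.068 -0.017  0.058] turn 0.0 rows 1.5
(0.53, -0.053, 0.03) shift [ 0.027 -0.     0.03 ] turn 0.0 rows 0.6
(0.6, -0.05, 0.03) shift [ 0.047 -0.003  0.052] turn 0.0 rows 1.1
```

View pics/m3.png

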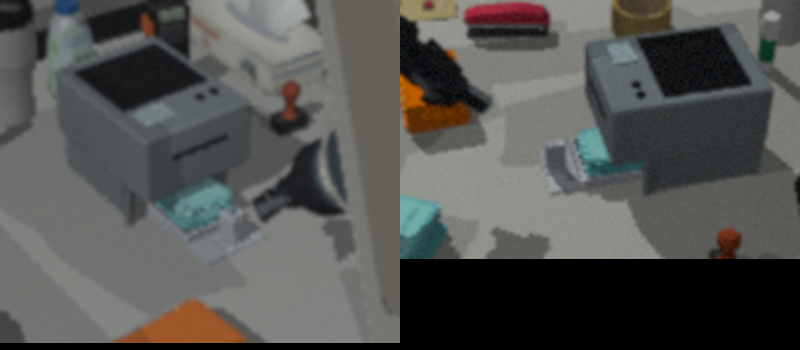

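```bash

python3 -m pendant '1 -0.03 -0.008 0.026 0;1 -0.055 -0.014 0.047 0;1 -0.068 -0.017 0.058 0;1 -0.068 -0.017 0.058 0;1 -0.068 -0.017 0.058 0'
python3 -m pendant '1 0.01 -0.001 0.011 0;1 0.02 -0.002 0.022 0;1 0.027 -0.002 0.03 0;1 0.031 -0.003 0.034 0;1 0.034 -0.003 0.037 0;1 0.037 -0.003 0.041 0'
```

```text
t: 25.32
tool_pos: [0.4875, -0.0551, 0.0284]
orientation: [0.066, 0.91, 0.031, 0.407]
ft_force: [-0.4, 0.1, -0.1]
width: -0.0001
finger_force: 0.0
t: 26.08
tool_pos: [0.5421, -0.0504, 0.0271]
orientation: [0.066, 0.911, 0.032, 0.406]
ft_force: [-0.2, -0.3, 0.1]
width: -0.0002
finger_force: 0.0
```

```bash

python3 -m pendant '1 0.005 0.002 0.002 0;1 0.008 0.001 0.006 0;1 0.0115 0.001 0.01 0;1 0.015 0 0.0135 0;1 0.018 0 0.017 0;1 0.018 0 0.017 0'
```

```text
t: 26.82
tool_pos: [0.5675, -0.05, 0.0293]
orientation: [0.066, 0.91, 0.032, 0.407]
ft_force: [-0.5, -0.1, 0.7]
width: 0.0001
finger_force: 0.0
```

```bash

python3 - <<'E'
from h import *
import cv2
for c in("scene","side"):
  im=arm.capture(c);cv2.imwrite(f"pics/{c}4.png",im[:,:,::-1])
s=cv2.imread("pics/scene4.png")[165:235,220:300];b=cv2.imread("pics/side4.png")[180:240,220:310]
v=np.zeros((350,800,3),np.uint8)
v[:350,:400]=cv2.resize(s,(400,350),interpolation=cv2.INTER_CUBIC)
v[:267,400:]=cv2.resize(b,(400,267),interpolation=cv2.INTER_CUBIC)
cv2.imwrite("pics/m4.png",v)
E
```

```text
(no output)
```

View pics/m4.png

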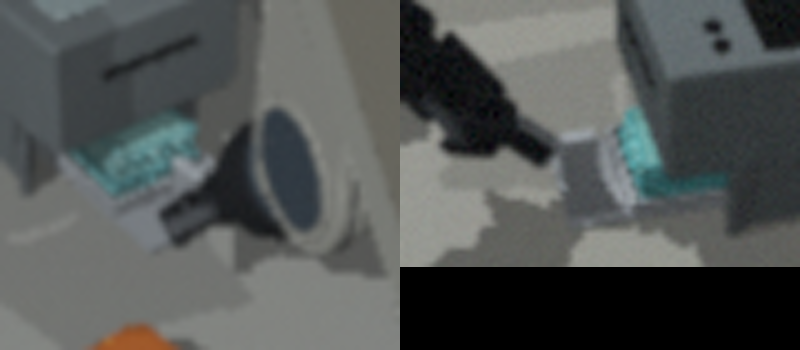

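```bash

python3 - <<'E'
from h import *
o=arm.get_obs();Rm=R.from_quat(o['orientation'],scalar_first=True).as_matrix()
tip=o['tool_pos']+.022*Rm[:,2]
for n,p in(("tip",tip),("tipfront",tip+.011*Rm[:,0]),("tiplow",tip-.011*Rm[:,0]),("tipL",tip+.0145*Rm[:,1])):
    a=proj("side",p)[0];b=proj("scene",p)[0]
    print(n,p.round(3),"crop side",(400+(a-[220,180])*[4.444,4.45])[:1].round(), ((a-[220,180])*4.444+[400,0]).round(),"scene",((b-[220,165])*5).round())
# tray corners by side ray
for u,v in((570,222),(632,215)): print("tray pt",ray("side",(220+(u-400)/4.444,180+v/4.444),.003).round(4))
for u,v in((155,248),(212,160)): print("scene pt",ray("scene",(220+u/5,165+v/5),.003).round(4))
th=.065
for xr in(.555,.565,.575,.585,.595): # rear face x
    for z in(.046,): print(xr,((proj("side",[xr,-.053,z])[0]-[220,180])*4.444+[400,0]).round(),((proj("scene",[xr,-.053,z])[0]-[220,165])*5).round())
E
```

```text
tip [ 0.584 -0.052  0.015] crop side [573.] [573. 165.] scene [188. 201.]
tipfront [ 0.591 -0.051  0.023] crop side [584.] [584. 154.] scene [181. 186.]
tiplow [ 0.576 -0.053  0.007] crop side [563.] [563. 176.] scene [196. 215.]
tipL [ 0.584 -0.066  0.017] crop side [577.] [577. 177.] scene [206. 191.]
tray pt [ 0.5753 -0.0947  0.003 ]
tray pt [ 0.6175 -0.0942  0.003 ]
scene pt [ 0.5657 -0.0145  0.003 ]
scene pt [ 0.6262 -0.0994  0.003 ]
0.555 [531. 136.] [214. 185.]
0.565 [546. 135.] [205. 177.]
0.575 [560. 133.] [197. 170.]
0.585 [575. 132.] [189. 162.]
0.595 [590. 130.] [180. 154.]
```

```bash

python3 -m pendant '1 0.0034 0 0.0037 0;1 0.0067 -0.001 0.0074 0;1 0.01 -0.001 0.011 0;1 0.0134 -0.001 0.0148 0;1 0.0168 -0.001 0.0185 0;1 0.02 -0.001 0.022 0;1 0.0234 -0.001 0.0258 0'
python3 -m pendant '1 0.0034 -0.001 0.0037 0;1 0.0067 -0.001 0.0074 0;1 0.0067 -0.001 0.0074 0'
```

```text
t: 27.8
tool_pos: [0.6021, -0.0488, 0.0292]
orientation: [0.066, 0.911, 0.032, 0.407]
ft_force: [-1.9, 0.6, -0.1]
width: 0.0
finger_force: 1.1
t: 28.18
tool_pos: [0.6127, -0.0478, 0.0295]
orientation: [0.066, 0.91, 0.032, 0.407]
ft_force: [-0.1, -0.3, -0.3]
width: 0.0004
finger_force: 0.0
```

```bash

python3 -m pendant '1 0.002 0.001 0.0022 0;1 0.004 0.001 0.0044 0;1 0.006 0.001 0.0066 0;1 0.008 0.001 0.0089 0;1 0.0094 0.001 0.0104 0'
python3 -m pendant '1 0.0014 0 0.0015 0;1 0.0028 0 0.003 0'
```

```text
t: 28.8
tool_pos: [0.626, -0.0487, 0.0294]
orientation: [0.066, 0.911, 0.032, 0.407]
ft_force: [-3.5, -0.1, 1.8]
width: 0.0
finger_force: 1.8
t: 29.05
tool_pos: [0.63, -0.0487, 0.0294]
orientation: [0.066, 0.911, 0.032, 0.407]
ft_force: [-2.7, -0.1, 1.6]
width: -0.0
finger_force: 1.6
```

```bash

python3 - <<'E'
from h import *
import cv2
for c in("scene","side"):
  im=arm.capture(c);cv2.imwrite(f"pics/{c}5.png",im[:,:,::-1])
s=cv2.imread("pics/scene5.png")[165:235,220:300];b=cv2.imread("pics/side5.png")[180:240,220:310]
v=np.zeros((350,800,3),np.uint8)
v[:350,:400]=cv2.resize(s,(400,350),interpolation=cv2.INTER_CUBIC)
v[:267,400:]=cv2.resize(b,(400,267),interpolation=cv2.INTER_CUBIC)
cv2.imwrite("pics/m5.png",v)
E
```

```text
(no output)
```

View pics/m5.png

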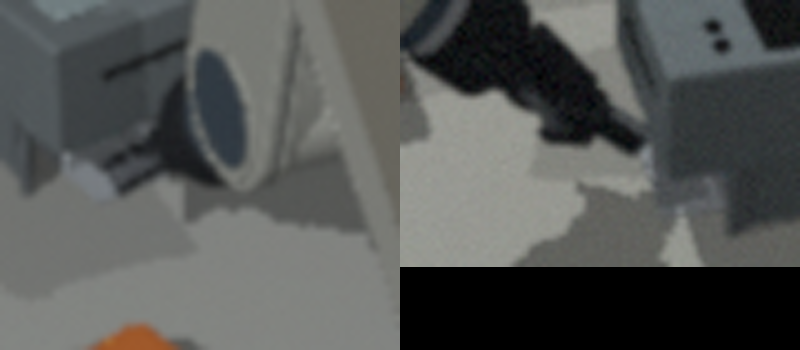

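```bash

f(){ grep -e pos -e ft; }
python3 -m pendant '1 0.0007 0 0.0007 0;1 0.0013 0 0.0015 0'|f
python3 -m pendant '1 0.0007 0 0.0007 0;1 0.0013 0 0.0015 0'|f
```

```text
tool_pos: [0.6318, -0.0487, 0.0294]
ft_force: [-3.9, 0.5, 1.4]
tool_pos: [0.6338, -0.0487, 0.0294]
ft_force: [-4.6, 0.1, 3.1]
```

```bash

f(){ grep -e pos -e ft; }
python3 -m pendant '1 0.0004 0 0.0004 0;1 0.0007 0 0.0007 0'|f
python3 -m pendant '1 0.0004 0 0.0004 0;1 0.0007 0 0.0007 0'|f
```

```text
tool_pos: [0.6348, -0.0487, 0.0294]
ft_force: [-3.8, -0.5, 1.5]
tool_pos: [0.6358, -0.0486, 0.0294]
ft_force: [-2.8, -0.2, 0.8]
```

```bash

f(){ grep -e pos -e ft; }
python3 -m pendant '1 0.0004 0 0.0004 0;1 0.0007 0 0.0007 0'|f
python3 -m pendant '1 0.0004 0 0.0004 0;1 0.0007 0 0.0007 0'|f
python3 -m pendant '1 0.0004 0 0.0004 0;1 0.0007 0 0.0007 0'|f
```

```text
tool_pos: [0.6369, -0.0486, 0.0295]
ft_force: [-2.6, 0.7, 0.1]
tool_pos: [0.6378, -0.0486, 0.0295]
ft_force: [-2.9, -0.0, -1.3]
tool_pos: [0.6388, -0.0486, 0.0296]
ft_force: [-2.8, 0.9, -1.1]
```

```bash

f(){ grep -e pos -e ft; }
python3 -m pendant '1 0.0004 0 0.0004 0;1 0.0007 0 0.0007 0'|f
python3 -m pendant '1 0.0004 0 0.0004 0;1 0.0007 0 0.0007 0'|f
python3 -m pendant '1 0.0004 0 0.0004 0;1 0.0007 0 0.0007 0'|f
```

```text
tool_pos: [0.6398, -0.0486, 0.0297]
ft_force: [-1.9, -0.0, -0.6]
tool_pos: [0.6408, -0.0486, 0.0298]
ft_force: [-3.2, -0.2, -1.9]
tool_pos: [0.6413, -0.0486, 0.0296]
ft_force: [-5.1, 0.3, -0.7]
```

```bash

f(){ grep -e pos -e ft; }
python3 -m pendant '1 0 0 0 0'|f
python3 -m pendant '1 0.0004 0 0.0004 0;1 0.0004 0 0.0004 0'|f
```

```text
tool_pos: [0.6413, -0.0487, 0.0296]
ft_force: [-5.2, -1.1, -1.0]
tool_pos: [0.6415, -0.0487, 0.0295]
ft_force: [-6.6, -0.9, 0.5]
```

```bash

python3 - <<'E'
from h import *
import cv2
for c in("scene","side"):
  im=arm.capture(c);cv2.imwrite(f"pics/{c}6.png",im[:,:,::-1])
s=cv2.imread("pics/scene6.png")[150:230,220:300];b=cv2.imread("pics/side6.png")[165:240,225:325]
v=np.zeros((600,800,3),np.uint8)
v[:300,:300]=cv2.resize(s,(300,300),interpolation=cv2.INTER_CUBIC)
b5=cv2.imread("pics/side5.png")[165:240,225:325]
v[:300,300:700]=cv2.resize(b5,(400,300),interpolation=cv2.INTER_CUBIC)
v[300:,300:700]=cv2.resize(b,(400,300),interpolation=cv2.INTER_CUBIC)
v=np.clip(v*1.8,0,255).astype(np.uint8)
cv2.imwrite("pics/m6.png",v)
E
```

```text
(no output)
```

View pics/m6.png

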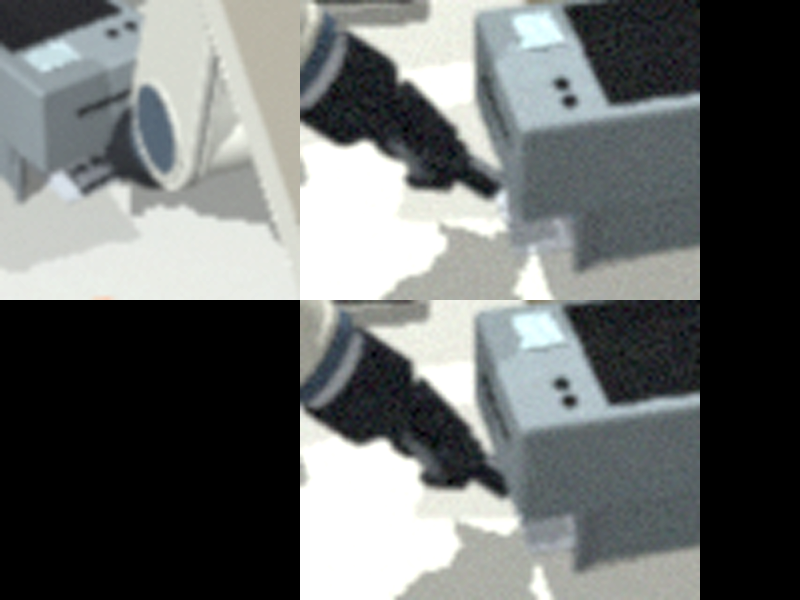

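```bash

f(){ grep -e pos -e ft; }
python3 -m pendant '1 -0.002 0 -0.0022 0;1 -0.0042 0 -0.0002 0;1 -0.0042 0 -0.0002 0'|f
python3 -m pendant '1 0.0007 0 0.0007 0;1 0.0013 0 0.0015 0;1 0.0013 0 0.0015 0'|f
python3 -m pendant '1 0.0004 0 0.0004 0;1 0.0007 0 0.0007 0;1 0.0007 0 0.0007 0'|f
python3 - <<'E'
from h import *
print(ray("side",(280.7,227),.003).round(4))
E
```

```text
tool_pos: [0.6401, -0.049, 0.0271]
ft_force: [-0.2, 0.7, -0.1]
tool_pos: [0.6411, -0.049, 0.0268]
ft_force: [-1.2, 0.9, 2.0]
tool_pos: [0.6413, -0.049, 0.0267]
ft_force: [-6.9, -0.1, 5.1]
[ 0.6437 -0.0921  0.003 ]
```

```bash

f(){ grep -e pos -e ft; }
python3 -m pendant '1 0.0004 0 0.0004 0;1 0.0007 0 0.0007 0;1 0.0007 0 0.0007 0'|f
python3 -m pendant '1 0.0004 0 0.0004 0;1 0.0007 0 0.0007 0;1 0.0007 0 0.0007 0'|f
```

```text
tool_pos: [0.6415, -0.0491, 0.0266]
ft_force: [-10.3, 0.5, 7.8]
tool_pos: [0.6418, -0.0491, 0.0265]
ft_force: [-15.5, -1.0, 11.4]
```

```bash

python3 -m pendant '1 -0.003 0 -0.0033 0;1 -0.01 0.001 -0.011 0;1 -0.025 0.002 -0.028 0;1 -0.04 0.004 -0.045 0;1 -0.04 0.004 -0.06 0;1 -0.04 0.004 -0.06 0;1 -0.04 0.004 -0.06 0;1 -0.04 0.004 -0.06 0'
python3 - <<'E'
from h import *
import cv2
im=arm.capture("side");cv2.imwrite("pics/side7.png",im[:,:,::-1])
a=cv2.imread("pics/side6.png")[215:240,270:305].astype(int);b=cv2.imread("pics/side7.png")[215:240,270:305].astype(int)
print(abs(a-b).mean(2).round().astype(int).max(), abs(a-b).mean())
print([(d["bbox"],d["score"]) for d in arm.search_frame("side","tray")])
E
```

```text
t: 35.0
tool_pos: [0.5739, -0.0518, 0.0381]
orientation: [0.066, 0.91, 0.032, 0.407]
ft_force: [0.6, -0.2, 0.6]
width: -0.0003
finger_force: 0.0
63 16.344761904761906
[([284.7, 219.0, 293.4, 232.5], 0.65)]
```

```bash
python3 -c "
from cell import arm
print(arm.hand_in())"
```

```text
the job is handed in; nothing more can be done
None
```

The tray, with its cards, is pushed in to a hard stop under the encoder (held at 15.5 N without moving further). It has been released and the job handed in at about 35 s of the 59 s limit. No verdict came back, and I did not check the final card position or the bystanders in a picture after letting go.

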